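Hold the angle gauge at its mark on a clamped rock specimen

TASK

Take the pendulum angle gauge by its rubber grip, set its steel foot gently on top of the rock specimen clamped in the vice, centred and lengthways along the stone, and rock it there about the dial's axis until the swinging pointer settles on the red mark. Finish still holding the gauge like that, steady, with the foot lightly touching the stone and clear of all else, so that the touching point can be chalked. Leave the amber bottle, the tape roll and the tin where they are.

Things in the scene. Friction and masses are not known exactly. Their poses are not given: they have to be found in the camera images.
- gauge: Loose pendulum angle gauge, 0.4 kg, standing: steel foot bar 130 (y) x 34 (x) x 12 mm; round grey dial housing 100 mm across, 26 mm thick (x), centred 60 mm above the foot's underside, white dial on its +x face; above it a black rubber grip block, 26 mm thick (x), 36 wide (y), 106 to 142 mm above the underside. Origin: centre of the foot's underside; z up, x the dial's normal and rocking axis.
- foot (a point): centre of the underside of the gauge's foot (same point and axes as the gauge)
- grip (a point): centre of the gauge's rubber grip, 124 mm above the foot's underside, to be pinched from above across its 26 mm (the gauge's x); any slip in the jaws shows in the pointer's reading
- pointer (a joint): angle of the freely swinging black pointer, a plumb that comes to hang straight down; rad, about the gauge's +x axis, 0 = square to the foot, positive = tip towards the gauge's +y. Turning the gauge by +a about its x axis changes it by -a. Swing period about 0.5 s, settles in 2 to 3 s after a movement.
- mark (a joint): angle of the red mark on the dial, same zero, axis and sign as the pointer; it is set beforehand between 0.12 and 0.40 rad and locked behind the window, so it does not move in a run
- pointer_tip (a point): tip of the black pointer, 40 mm from the dial's centre; its z axis runs along the pointer
- mark_tip (a point): point on the red mark (a radial stripe 5.5 mm wide, 14 mm long on the dial's rim), 40 mm from the dial's centre; its z axis runs along the stripe's radius
- stone: Brown lumpy rock, 72 mm wide (x), 134 long (y), immovable in a blue bench vice bolted down. Two rounded humps one behind the other along y form its crown, about 45 mm above the jaws (84 mm high). Origin: on the bench under its centre; z up, y along its length, x across it, along the vice's screw. The vice reaches 135 mm towards -x (screw handle), 100 towards +x and 77 mm either way along y.
- stone_top (a point): point over the middle of the stone, 130 mm above the bench, level with the higher hump to within 4 mm; its axes are the stone's
- dropper: amber glass dropper bottle with black cap, 38 mm across, 94 mm tall; origin at the centre of its underside; leave alone
- tape: roll of green tape lying flat, 68 mm across, 19 mm high; origin at the centre of its underside; leave alone
- tin: round flat steel tin, 74 mm across, 39 mm high; origin at the centre of its underside; leave alone
Things that resemble listed ones, but are neither listed nor needed, are in the scene too. Of the things that look like the gauge, the middle-sized one is meant.

How it is judged:
By the outcome, as a careful person would: the job done as asked, in the order asked, and still so for the second after the job is handed in, while the arm keeps its last pose, push and grip.
It also fails if it takes over 48 s, if anything falls off the work surface, if the arm or the gripper's body presses on something with over 40 N, if the wrist force passes 120 N, or if a joint passes its speed limit or range.

ROBOT

A 7-joint arm with a two-finger parallel gripper is mounted at the origin on the work surface. World frame = base frame: x ahead of the robot, y to its left, z up, the work surface at z = 0. Lengths are in m, angles in degrees, forces in N, time in s.
With the tool pointing down it reaches from about 0.35 to 0.9 m from the base axis. Payload 8.1 kg.
Tool frame: the origin (TCP) lies at the very end of the fingers, on their centre line; the grasp point (between the pads) lies 19 mm behind it; z points along the fingers, y is the line along which they close (so a half turn about z gives the same grasp; the last joint's range is limited). The gripper opens to 85 mm and grips with 20 to 120 N. Pads are 22 mm wide; open, the fingers measure 114 mm over their backs; the gripper's body (76 mm by 85 mm) begins 54 mm behind the grasp point. The pads swing forward as they close: fully open they stand 13 mm farther back than shut.
Start: joints at [68.262, 24.895, 1.432, 90.138, -0.665, 64.973, -4.303], TCP at [0.171, -0.601, 0.202] pointing down, gripper open.
Joint ranges: [-149.89, 149.89], [-25.12, 119.58], [-72.63, 75.52], [4.76, 147.25], [-75.54, 255.54], [6.69, 114.76], [-157.13, 157.13]. Speed limits (degrees/s): [127.2, 127.2, 172.46, 172.46, 180, 180, 180].

INTERFACE

Orientations are given as [roll, pitch, yaw] about the fixed x, y, z axes, in that order (R = Rz(yaw) Ry(pitch) Rx(roll)).
In Python, from rig import env gives the robot as it stands. The module is installed in compiled form; this text tells all that it offers. Calls block until the motion is done:
- env.move_ptp(position, orientation): joint-space move of the TCP to a pose.
- env.servo_line(position, rot=None, velocity=0.15, contact_N=None): straight line of the TCP; rot=None keeps the orientation; velocity is the mean speed in m/s. With contact_N (N) it stops when the force on the tool has changed by that much, and returns True; else False.
- env.set_joints(angles): joint-space move.
- env.ungrasp() and env.close_gripper(): open the fingers fully, or close them until they stop; the grip force is fixed at half the most.
- env.wait(seconds).
- env.solve_ik(position, orientation): joint angles nearest the present ones, or None.
- env.snapshot(name): name is "scene" or "top"; returns the picture (420x560x3 uint8, red, green, blue); there is no depth.
- env.get_calibration(name): a dict with "mtx" (3x3 intrinsics, pixels), "position" and "orientation" of the camera in the world. Camera axes: x right, y down, z forward; pixel columns grow to the right and rows downward; lengths in m; the calibration is good to about 2 mm. A picture is of the moment at which its call begins. get_calibration takes no time and is no camera call.
A pose or a line that the arm cannot do raises env.Unreachable and nothing moves.
- env.job_done(): hands the job in; it is judged then, once.
Readings, each from a call of its own:
- env.read_t(): time.
- env.read_q(): joint angles.
- env.read_qvel(): joint speeds.
- env.read_tau(): joint torques, N m.
- env.read_tool_pos(): TCP position.
- env.read_orientation(): TCP orientation.
- env.read_wrist_force(): force on the tool from outside, world axes, zero at the start.
- env.read_moment(): the same for the moment, N m.
- env.read_width(): finger opening in m.
- env.read_grip_force(): force on a finger pad.
Only numpy, scipy, OpenCV 4.12 (cv2) and the standard library are available. Lean on these libraries where they do the work, as an engineer would, in place of code of your own. Each camera call takes 0.05 s, during which the arm holds its last target. There are 200 camera calls.

## Working session

There is one attempt and no reset: what is moved stays moved. The work goes in short steps, each a Python script; the robot and the scene stay as the last script left them, time stands still between calls to the robot, and variables do not carry over. Pictures are saved under pics/ and viewed, at most 10 in all, crops included, and the job is handed in when it is done.

```bash
mkdir -p pics; python3 - <<'E'
from rig import env
import cv2,numpy as np
np.set_printoptions(precision=4,suppress=True)
for n in("scene","top"):
    im=env.snapshot(n); cv2.imwrite(f"pics/{n}0.png",im[:,:,::-1]); print(n,env.get_calibration(n))
print(env.read_t(),env.read_tool_pos(),env.read_orientation())
E
```

```text
scene {'mtx': array([[512.8272,   0.    , 280.0711],
       [  0.    , 512.8272, 203.295 ],
       [  0.    ,   0.    ,   1.    ]]), 'position': array([1.0021, 0.5892, 0.6456]), 'orientation': array([-125.6667,    0.2114,  140.6132])}
top {'mtx': array([[519.2193,   0.    , 274.708 ],
       [  0.    , 519.2193, 214.8745],
       [  0.    ,   0.    ,   1.    ]]), 'position': array([ 0.4066, -0.0164,  1.0885]), 'orientation': array([-172.6157,    0.2332,  -89.5145])}
0.1 [ 0.1706 -0.6007  0.201 ] [-179.9189    0.0074   15.8565]
```

View pics/scene0.png

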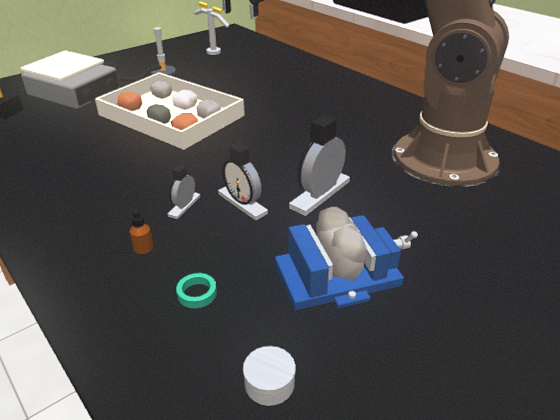

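View pics/top0.png

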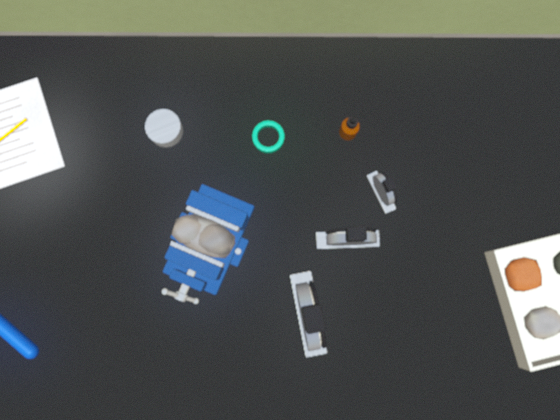

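Scene shows the middle gauge at about (240,185) with its dial facing the camera, the stone at (345,240) in the vice and the handle at (405,240). In the top view the gauge foot is at (348,240), the stone at (202,237), and the handle at (180,295), which gives stone -x.

```bash
cat > h.py <<'E'
import cv2,numpy as np
from scipy.spatial.transform import Rotation as R
np.set_printoptions(precision=4,suppress=True)
from rig import env
C={n:env.get_calibration(n) for n in("scene","top")}
def rot(o): return R.from_euler('xyz',o,degrees=True).as_matrix()
def ray(n,p):
    c=C[n]; d=rot(c["orientation"])@np.linalg.solve(c["mtx"],[p[0],p[1],1.]); return c["position"],d/np.linalg.norm(d)
def plane(n,p,P,N):
    o,d=ray(n,p); return o+d*(np.dot(np.subtract(P,o),N)/np.dot(d,N))
def onz(n,p,z): return plane(n,p,[0,0,z],[0,0,1])
def proj(n,P):
    c=C[n]; q=c["mtx"]@(rot(c["orientation"]).T@(np.subtract(P,c["position"]))); return q[:2]/q[2]
def blobs(mask,amin=20):
    k,l,s,c=cv2.connectedComponentsWithStats(mask.astype(np.uint8)); return [(i,s[i],c[i],l==i) for i in range(1,k) if s[i,4]>=amin]
E
python3 - <<'E'
from h import *
t=cv2.imread("pics/top0.png"); s=cv2.imread("pics/scene0.png")
hsv=cv2.cvtColor(t,cv2.COLOR_BGR2HSV)
H,S,V=[hsv[...,i].astype(int) for i in range(3)]
# gauge foot
m=(S<40)&(V>150); m2=np.zeros_like(m); m2[222:258,305:390]=m[222:258,305:390]
pts=np.argwhere(m2)[:,::-1].astype(np.float32)
w=np.array([onz("top",p,0.012)[:2] for p in pts],np.float32)
r=cv2.minAreaRect(w); print("foot",r,cv2.boxPoints(r))
# black grip
m=(V<45); 
# vice blue
mb=(H>100)&(H<125)&(S>120)&(V>60); mb[:,:120]=0
pts=np.argwhere(mb)[:,::-1].astype(np.float32); print("vice px",cv2.minAreaRect(pts))
# white jaw plates
m=(S<45)&(V>150); m3=np.zeros_like(m); m3[190:290,160:260]=m[190:290,160:260]
for i,st,c,k in blobs(m3,30):
    p=np.argwhere(k)[:,::-1].astype(np.float32); w=np.array([onz("top",q,0.084-0.045+0.04)[:2] for q in p],np.float32); print(st,c,cv2.minAreaRect(w))
# stone
m=(H>3)&(H<25)&(S>25)&(S<130)&(V>60); m4=np.zeros_like(m); m4[195:275,160:250]=m[195:275,160:250]
for i,st,c,k in blobs(m4,100):
    p=np.argwhere(k)[:,::-1].astype(np.float32); w=np.array([onz("top",q,0.1)[:2] for q in p],np.float32); print("stone",st,c,cv2.minAreaRect(w))
a=cv2.resize(t[180:310,150:400],None,fx=3.1,fy=3.1,interpolation=cv2.INTER_CUBIC)
cv2.imwrite("pics/crop_top.png",a)
b=cv2.resize(s[130:310,210:430],None,fx=3.3,fy=3.3,interpolation=cv2.INTER_CUBIC)
cv2.imwrite("pics/crop_scene.png",b)
E
```

```text
foot ((0.49637794494628906, -0.162501722574234), (0.03467457741498947, 0.13113997876644135), 2.5157508850097656) [[ 0.4762 -0.0978]
 [ 0.4819 -0.2288]
 [ 0.5166 -0.2272]
 [ 0.5108 -0.0962]]
vice px ((208.54351806640625, 240.33412170410156), (74.40992736816406, 100.70079040527344), 22.833654403686523)
[186 206  53  25 262] [211.7672 218.1069] ((0.5298706293106079, 0.11200589686632156), (0.11148504912853241, 0.009275102987885475), 67.27078247070312)
[ 170  217   58   50 1695] [199.5097 238.4566] ((0.49075159430503845, 0.13134543597698212), (0.11810581386089325, 0.07214009761810303), 67.50040435791016)
[187 269   9   8  44] [190.8182 272.6591] ((0.42349642515182495, 0.15001891553401947), (0.014826803468167782, 0.010291717015206814), 68.98760223388672)
[180 284   9   6  41] [183.8049 287.0244] ((0.396835595369339, 0.16241861879825592), (0.009547716937959194, 0.015470213256776333), 0.488508939743042)
```

View pics/crop_top.png

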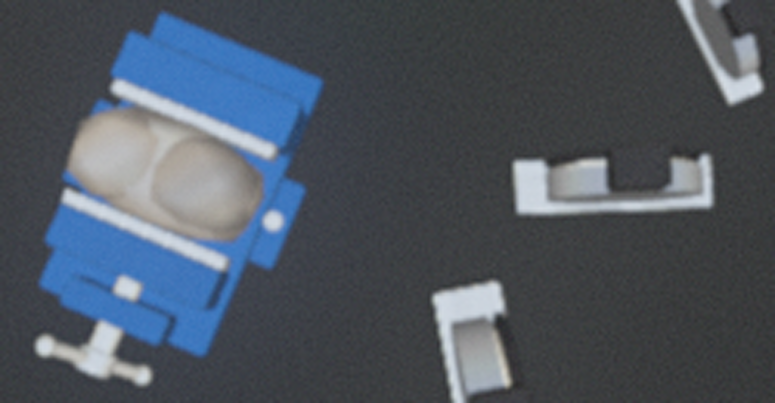

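View pics/crop_scene.png

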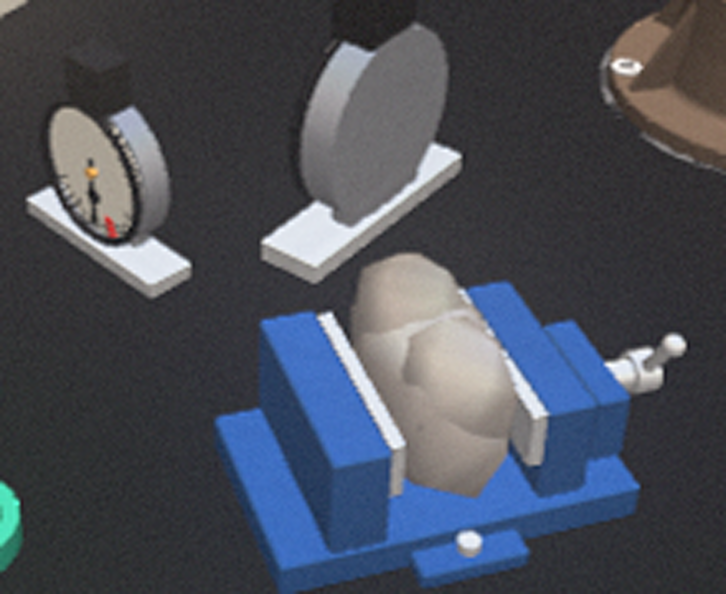

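The crops show the dial with its pointer at (95,200) and the red mark at (112,228). The mark is on the image right, which is the gauge's +y side. The jaw-plate ends are clear in both views, so I can triangulate the stone centre from them.

```bash
cat >> h.py <<'E'
def tri(pt,ps):
    (o1,d1),(o2,d2)=ray("top",pt),ray("scene",ps)
    k=np.linalg.lstsq(np.c_[d1,-d2],o2-o1,rcond=None)[0]; a,b=o1+k[0]*d1,o2+k[1]*d2
    return (a+b)/2,np.linalg.norm(a-b)
E
python3 - <<'E'
from h import *
T=lambda x,y:np.array([150+x/3.1,180+y/3.1]); Sc=lambda x,y:np.array([210+x/3.3,130+y/3.3])
tp={"+x+y":T(112,86),"+x-y":T(275,152),"-x+y":T(65,193),"-x-y":T(226,263)}
sp={"+x+y":Sc(402,443),"+x-y":Sc(325,315),"-x+y":Sc(545,415),"-x-y":Sc(460,292)}
P={}
for k in tp: P[k],e=tri(tp[k],sp[k]); print(k,P[k],e,onz("top",tp[k],.084))
c=sum(onz("top",tp[k],.084) for k in tp)/4; print("centre",c)
for a in "+-":
    d=(onz("top",tp[a+"x+y"],.084)-onz("top",tp[a+"x-y"],.084)); print(np.degrees(np.arctan2(d[1],d[0]))-90,np.linalg.norm(d))
# stone outline in top: darker/browner than plates
t=cv2.imread("pics/top0.png"); hsv=cv2.cvtColor(t,cv2.COLOR_BGR2HSV).astype(int)
for p in [(186,228),(215,240),(212,218),(200,262)]: print(p,hsv[p[1],p[0]])
m=(hsv[...,1]>22)&(hsv[...,1]<110)&(hsv[...,2]>80)&(hsv[...,0]<30); m[:,:160]=0;m[:,250:]=0;m[:195]=0;m[275:]=0
for i,st,cc,k in blobs(m,100):
    p=np.argwhere(k)[:,::-1].astype(np.float32); r=cv2.minAreaRect(p);print("stone",st,cc,r,onz("top",r[0],.1))
# vice base outline at z~0.02: min rect
for n,p in (("screw washer",(190.8,272.7)),("bolt",(238,251))): print(n,onz("top",p,.03))
# clamp candidate IK
for pos,y in (([.497,-.1625,.106],2.5),(list(c[:2])+[.25],-23)):
    for o in (90,-90): print(y,o,env.solve_ik(pos,[180,0,y+o]))
E
```

```text
+x+y [0.5489 0.1636 0.0815] 0.0027722659837470564 [0.5495 0.1621 0.084 ]
+x-y [0.5076 0.0604 0.0782] 0.004120592931734124 [0.5085 0.0585 0.084 ]
-x+y [0.4799 0.1925 0.0805] 0.006109450699690916 [0.4816 0.1895 0.084 ]
-x-y [0.4367 0.091  0.0774] 0.006884197376157148 [0.4389 0.0878 0.084 ]
centre [0.4946 0.1245 0.084 ]
-21.596107425054427 0.11140928965660356
-22.81044714368136 0.1103089529091942
(186, 228) [135   3 188]
(215, 240) [100   4 175]
(212, 218) [107  21 221]
(200, 262) [107 163 186]
stone [173 216  27  14 114] [185.6754 220.7982] ((185.4722442626953, 221.92626953125), (11.19495677947998, 26.40175437927246), 83.41805267333984) [0.5197 0.1597 0.1   ]
screw washer [0.4242 0.1582 0.03  ]
bolt [0.4689 0.0632 0.03  ]
2.5 90 [ 35.4466  24.9105 -30.7613 109.0311  16.2444  50.3643  -0.944 ]
2.5 -90 [ -31.8378   35.424    66.2967  114.2219  -39.3378   56.8509 -123.512 ]
-23 90 [ 22.9423  20.9211 -56.6195  98.5615  18.4371  70.5289 -61.1997]
-23 -90 [ 25.3361  22.378  -60.6722  98.4151  20.5066  71.3497 116.7969]
```

```bash
python3 - <<'E'
from h import *
print(env.read_t())
o=[180,0,92.5]
env.move_ptp([.4964,-.1625,.22],o); print(env.read_t(),env.read_tool_pos(),env.read_orientation())
cv2.imwrite("pics/pre_s.png",env.snapshot("scene")[:,:,::-1])
print(env.servo_line([.4964,-.1625,.106],velocity=.08,contact_N=6),env.read_t(),env.read_tool_pos(),env.read_wrist_force())
env.close_gripper(); env.wait(.2)
print(env.read_t(),env.read_width(),env.read_grip_force(),env.read_wrist_force(),env.read_tool_pos())
for n in("scene","top"): cv2.imwrite(f"pics/grip_{n}.png",env.snapshot(n)[:,:,::-1])
a=cv2.imread("pics/grip_scene.png")[90:240,180:320]; cv2.imwrite("pics/v5.png",cv2.resize(a,None,fx=4,fy=4,interpolation=cv2.INTER_CUBIC))
E
```

```text
0.1
2.075 [ 0.496  -0.1641  0.2198] [-179.9715    0.0236   92.3307]
False 3.7 [ 0.4968 -0.1626  0.1065] [-0.9059 -0.0658  0.0978]
4.4833 0.023798159504542275 59.50459420681 [ 1.141  -0.1843  5.3229] [ 0.4969 -0.1626  0.1064]
```

View pics/v5.png

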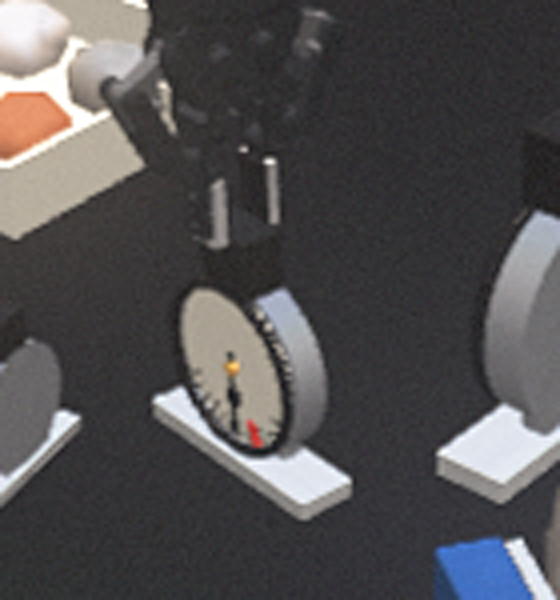

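The gauge is standing upright in the jaws, with the dark finger pads around the grip at about (245,260), the pointer at (235,410) and the red mark at (254,433). Next I lift it and bring it close to the scene camera to measure the mark.

```bash
cat >> h.py <<'E'
M=np.array([[0,1,0],[1,0,0],[0,0,-1.]])
D=0.1064   # TCP above foot underside
def gpose(): # gauge R, foot position, from the tool
    Rt=rot(env.read_orientation()); Rg=Rt@M.T; return Rg,np.array(env.read_tool_pos())-Rg[:,2]*D
def tool(foot,yaw,a): # gauge yaw deg, rocking a rad about gauge x
    Rg=R.from_euler('z',yaw,degrees=True).as_matrix()@R.from_rotvec([a,0,0]).as_matrix()
    return np.array(foot)+Rg[:,2]*D, R.from_matrix(Rg@M).as_euler('xyz',degrees=True)
E
python3 - <<'E'
from h import *
print(proj("scene",[.497,-.1626,.1064]),proj("scene",[.497,-.1626,.142]))
print(env.servo_line([.4969,-.1626,.16],velocity=.08),env.read_width(),env.read_wrist_force())
p,o=tool([.66,.31,.26],42,0); print(p,o,proj("scene",[.66,.31,.32]),env.solve_ik(p,o))
env.servo_line([.4969,-.1626,.30],velocity=.2)
env.move_ptp(p,o); print(env.read_t())
env.wait(2.8)
im=env.snapshot("scene"); cv2.imwrite("pics/near.png",im[:,:,::-1])
print(env.read_t(),*gpose(),env.read_width(),env.read_wrist_force(),env.read_moment())
E
```

```text
[238.6071 160.5076] [237.7029 145.1897]
False 0.023931071289507524 [-0.4025 -0.2991 -5.2541]
[0.66   0.31   0.3664] [-180.    0.  132.] [363.8787 214.5407] [ -9.7757  38.3294 -45.7123  52.1407  26.6372  98.0213  -2.5787]
8.0917
10.9417 [[ 0.7431 -0.6692  0.    ]
 [ 0.6692  0.7431  0.0001]
 [-0.     -0.      1.    ]] [0.66 0.31 0.26] 0.023882766215382236 [-0.1005 -0.2297 -4.3346] [-0.0145  0.0202 -0.0068]
```

View pics/near.png

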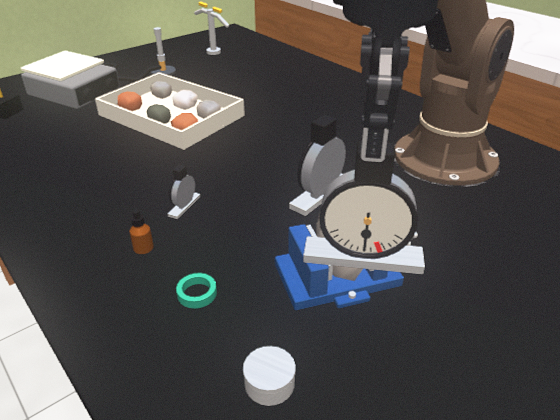

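The gauge hangs in the jaws close to the camera, with the hub at (367,220), the pointer tip near (365,248) and the red mark at (379,247). I'll measure these angles in the dial plane.

```bash
cat >> h.py <<'E'
def dial(im,Rg,foot,off=.0135,show=None):
    """angles (rad) of mark and pointer in the gauge frame, via rectified dial (0.2 mm/px, y right, z up)"""
    sc=5000.; g=lambda y,z:proj("scene",foot+Rg@[off,y,z])
    src=np.float32([g(-.06,.12),g(.06,.12),g(.06,0),g(-.06,0)]); dst=np.float32([[0,0],[600,0],[600,600],[0,600]])
    r=cv2.warpPerspective(np.ascontiguousarray(im),cv2.getPerspectiveTransform(src,dst),(600,600),flags=cv2.INTER_CUBIC)
    h=cv2.cvtColor(r,cv2.COLOR_RGB2HSV).astype(int); H,S,V=h[...,0],h[...,1],h[...,2]
    def big(m):
        b=blobs(m,60); return max(b,key=lambda t:t[1][4])
    hub=big((H>8)&(H<30)&(S>130)&(V>130)); red=big(((H<7)|(H>172))&(S>120)&(V>80))
    if show: cv2.imwrite(show,r[:,:,::-1])
    return r,V,hub[2],red
E
python3 - <<'E'
from h import *
im=cv2.imread("pics/near.png")[:,:,::-1]; Rg,foot=gpose()
r,V,hub,red=dial(im,Rg,foot,show="pics/rect.png")
print("hub",hub,"red",red[1],red[2])
# dial disc centre from its bright ellipse
for c in (hub,[300,300]): d=red[2]-c; print("mark",np.arctan2(d[0],d[1]),np.hypot(*d)/5)
E
```

```text
hub [316.5893 286.2061] red [ 363  417   52   78 2033] [388.7093 454.5657]
mark 0.4047205930434372 36.63126170815001
mark 0.5210269695955815 35.64260628279419
```

View pics/rect.png

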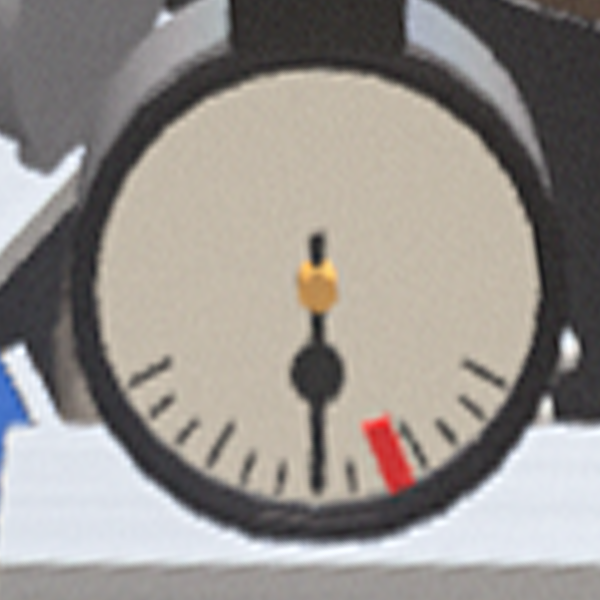

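```bash
cat > mark.py <<'E'
from h import *
from scipy.optimize import least_squares
def meas(r,V,red,c0=(318,280)):
    bg=cv2.medianBlur(r,61)[...,1].astype(int); m=(bg-r[...,1].astype(int)>35)
    yy,xx=np.mgrid[:600,:600]; d=np.hypot(xx-c0[0],yy-c0[1]); redd=cv2.dilate(red[3].astype(np.uint8),np.ones((13,13)))>0
    T=[]
    for i,st,c,k in blobs(m&(d>150)&(d<212)&(yy>c0[1])&~redd,60):
        th=np.arctan2(c[0]-c0[0],c[1]-c0[1]); kk=round(np.degrees(th)/10)
        if kk!=0 and st[4]<700 and abs(kk)<=6: T.append((kk,c,st[4]))
    f=lambda q:[np.hypot(*(c-q[:2]))*np.sin(np.arctan2(c[0]-q[0],c[1]-q[1])-np.radians(10*k)-q[2]) for k,c,_ in T]
    s=least_squares(f,[*c0,0],loss='soft_l1'); c=s.x[:2]
    v=red[2]-c; return T,s.x,np.array(s.fun),np.arctan2(*v)-s.x[2],np.hypot(*v)/5
E
python3 - <<'E'
from mark import *
im=cv2.imread("pics/near.png")[:,:,::-1]; Rg,foot=gpose()
r,V,hub,red=dial(im,Rg,foot)
T,x,res,a,rad=meas(r,V,red); print([(k,c.round(1).tolist(),int(n)) for k,c,n in T]); print(x,res,"mark",a,rad)
vx,vy,_,_=cv2.fitLine(np.argwhere(red[3])[:,::-1].astype(np.float32),cv2.DIST_L2,0,.01,.01).ravel(); print("stripe dir",np.arctan(vx/vy))
# pointer line: dark columns between y 400..480
for y in (320,410,430,450,470): row=V[y,295:340]; w=np.clip(130-row,0,None); print(y,(w*np.arange(295,340)).sum()/max(w.sum(),1))
E
```

```text
[(-6, [152.4, 370.5], 493), (6, [481.9, 372.1], 479), (-5, [163.1, 404.0], 275), (5, [469.9, 405.4], 268), (-4, [188.1, 429.6], 264), (4, [445.2, 430.5], 285), (-3, [221.2, 441.6], 462), (3, [409.5, 435.8], 182), (-2, [248.5, 463.9], 256), (-1, [281.3, 473.2], 215), (1, [350.7, 472.7], 206)]
[317.6001 276.2346  -0.0053] [-0.0025  0.1478 -0.3978 -0.0329  0.4619 -0.3472  0.2225  0.7564  0.2897
 -0.465  -0.4992] mark 0.38469609929215715 38.397126721126
stripe dir 0.39509362
320 316.81357882623706
410 316.90885750962775
430 316.9925
450 317.6217494089835
470 316.5983606557377
```

```bash
python3 - <<'E'
from h import *
c=[.4943,.125]; Y=-22.3
p,o=tool(c+[.19],Y,0); env.move_ptp(p,o)
p,o=tool(c+[.15],Y,0); env.servo_line(p,velocity=.08); env.wait(.5)
print(env.read_t(),gpose()[1],env.read_wrist_force())
for n in("scene","top"): cv2.imwrite(f"pics/above_{n}.png",env.snapshot(n)[:,:,::-1])
p,o=tool(c+[.112],Y,0); hit=env.servo_line(p,velocity=.015,contact_N=2)
print(hit,env.read_t(),gpose()[1],env.read_wrist_force(),env.read_moment())
s=[cv2.imread(f"pics/above_{n}.png") for n in("scene","top")]
a=cv2.resize(s[0][120:300,260:420],None,fx=2.4,fy=2.4); b=cv2.resize(s[1][170:310,140:290],None,fx=2.6,fy=2.6)
v=np.zeros((440,790,3),np.uint8); v[:a.shape[0],:a.shape[1]]=a; v[:b.shape[0],390:390+b.shape[1]]=b
cv2.imwrite("pics/v8.png",v)
E
```

```text
13.1 [0.4944 0.125  0.1501] [-0.1383  0.0514 -5.2914]
True 14.6917 [0.4946 0.1254 0.1273] [1.5202 1.5471 5.8773] [ 0.1906 -0.1321  0.0078]
```

View pics/v8.png

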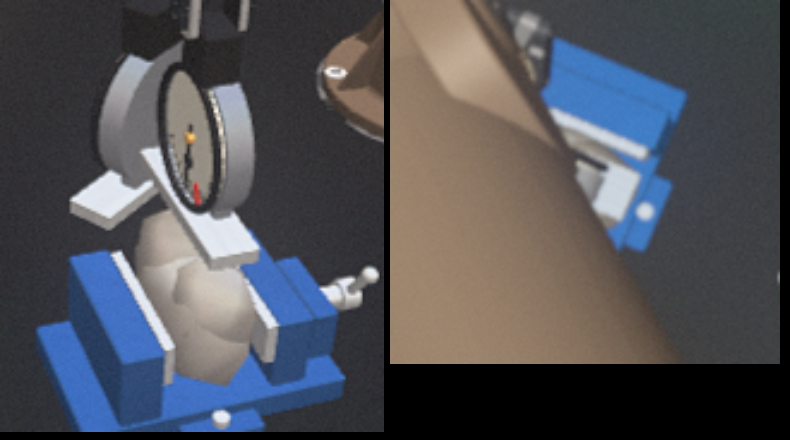

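Left (scene): the level foot hangs over the humps, lengthways along the stone. Right (top): the arm hides most of it, but the foot's -y end shows at about (631,198). I touched level at z = 0.127, as expected, and now ease off, rock the gauge and set it down more gently.

```bash
python3 - <<'E'
from h import *
c=[.4943,.125]; Y=-22.3; A=-.386
Rg=R.from_euler('z',Y,degrees=True).as_matrix()
print("expected -y end px",proj("top",np.array(c+[.15])+Rg@[0,-.065,.012]))
p,o=tool(c+[.130],Y,0); env.servo_line(p,velocity=.02)
p,o=tool(c+[.148],Y,A); env.servo_line(p,o,velocity=.05); env.wait(1)
Rn,f=gpose(); print(env.read_t(),f,R.from_matrix(Rg.T@Rn).as_rotvec())
F=[]
for i in range(8): env.wait(.05); F.append(env.read_wrist_force()[2])
print(np.array(F),env.read_width(),env.read_moment())
p,o=tool(c+[.127],Y,A); hit=env.servo_line(p,velocity=.006,contact_N=1.5)
print(hit,env.read_t(),gpose()[1],env.read_wrist_force(),env.read_moment())
env.wait(.4);print(gpose()[1],env.read_wrist_force(),env.read_moment())
E
```

```text
expected -y end px [231.6137 246.2089]
17.0167 [0.4943 0.125  0.148 ] [-0.386 -0.     0.   ]
[-4.5747 -5.0571 -4.4651 -5.9354 -4.1895 -4.4661 -4.4767 -4.0714] 0.02375769598096818 [ 0.8913 -0.3486  0.0453]
True 19.0917 [0.4943 0.1248 0.1391] [ 0.9409 -1.5048  3.9257] [ 0.1839 -0.2277  0.044 ]
[0.4943 0.1248 0.1391] [ 1.0583 -0.6632  5.4622] [ 0.1073 -0.2145  0.0554]
```

Contact is made, but at about 9 N, so I'll back off in small steps to about 2.5 N and then look.

```bash
python3 - <<'E'
from h import *
c=[.4943,.125]; Y=-22.3; A=-.386
def fz(n=10):
    F=[]
    for i in range(n): env.wait(.03); F.append(env.read_wrist_force())
    return np.mean(F,0)
z=gpose()[1][2]
for i in range(8):
    p,o=tool(c+[z],Y,A); env.servo_line(p,o,velocity=.01); f=fz(); print(round(z,5),gpose()[1],f,env.read_t())
    if f[2]<-1.3: break
    z+=.0002
env.wait(2.0)
cv2.imwrite("pics/rock.png",env.snapshot("scene")[:,:,::-1])
Rg,foot=gpose(); print(env.read_t(),foot,fz(),env.read_width(),R.from_matrix(R.from_euler('z',Y,degrees=True).as_matrix().T@Rg).as_rotvec())
from mark import *
im=cv2.imread("pics/rock.png")[:,:,::-1]
r,V,hub,red=dial(im,Rg,foot,show="pics/rect2.png"); print(hub,red[2])
s=cv2.imread("pics/rock.png")[120:300,270:420]; v=np.zeros((450,790,3),np.uint8)
a=cv2.resize(s,(340,408)); v[:408,:340]=a; v[:,340:]=cv2.resize(cv2.imread("pics/rect2.png"),(450,450)); cv2.imwrite("pics/v9.png",v)
E
```

```text
0.13908 [0.4944 0.125  0.1391] [ 0.7844 -0.0681  2.664 ] 20.0833
0.13928 [0.4943 0.125  0.1392] [0.8735 0.1963 1.4925] 20.6667
0.13948 [0.4942 0.125  0.1394] [ 0.3384 -0.2218 -0.9003] 21.25
0.13968 [0.4942 0.125  0.1396] [ 0.1354  0.1852 -3.5074] 21.8333
23.8833 [0.4943 0.125  0.1397] [-0.1438 -0.0754 -4.3191] 0.02383219989913898 [-0.3861  0.0001  0.    ]
[351.1135 248.0058] [434.4585 403.3228]
```

View pics/v9.png

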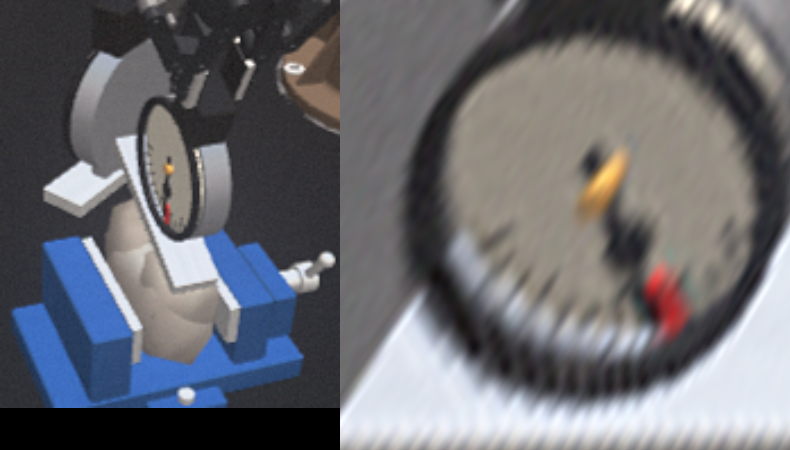

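The foot is tilted on the +y hump and the pointer lies over the red mark, seen obliquely. Touching at about 10 N could have turned the grip slightly, so I'll check from close up at the same tilt; there is time.

```bash
python3 - <<'E'
from mark import *
c=[.4943,.125]; Y=-22.3; A=-.386
p,o=tool(c+[.20],Y,A); env.servo_line(p,o,velocity=.12)
p,o=tool([.66,.31,.26],42,A); env.move_ptp(p,o); env.wait(2.6)
cv2.imwrite("pics/near2.png",env.snapshot("scene")[:,:,::-1]); print(env.read_t())
im=cv2.imread("pics/near2.png")[:,:,::-1]; Rg,foot=gpose()
r,V,hub,red=dial(im,Rg,foot,show="pics/rect3.png"); print(hub,red[2])
T,x,res,a,rad=meas(r,V,red,(hub[0]+8*np.sin(A)*-1*-1,hub[1]-8)); print(len(T),x,res,"mark",a,rad,"dial rot in tool frame",x[2])
E
```

```text
28.375
[319.4514 285.3944] [399.0992 457.1323]
12 [315.6149 276.6254   0.0166] [ 0.2591 -0.2598 -0.4582  0.2117 -1.4425 -0.0562 -0.0672  0.1399  1.9732
  0.1872 -0.0237 -0.0411] mark 0.41656367648327586 39.77555818070244 dial rot in tool frame 0.016635772722279257
```

View pics/rect3.png

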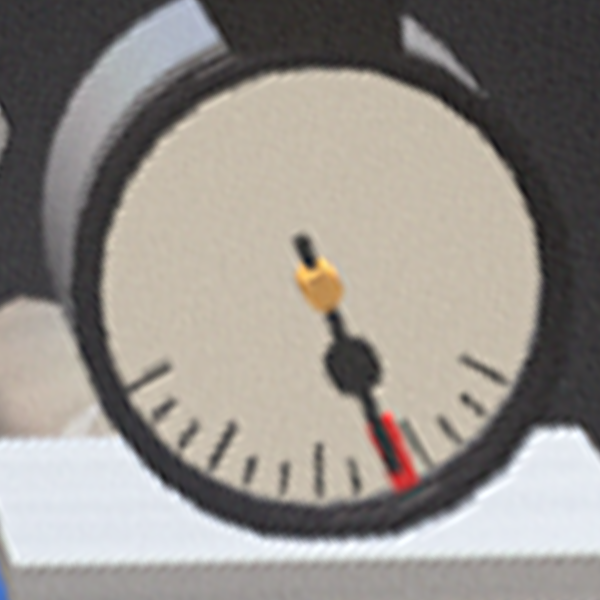

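The close view shows the pointer lying on the red stripe, slightly towards its inner side. I'll quantify the remaining offset row by row.

```bash
cat > pm.py <<'E'
from mark import *
def pm(f,Rg,foot,A):
    im=cv2.imread(f)[:,:,::-1]; r,V,hub,red=dial(im,Rg,foot)
    # rotate by A about hub so pointer would be vertical, rows along pointer
    Mx=cv2.getRotationMatrix2D(tuple(map(float,hub)),np.degrees(A),1); q=cv2.warpAffine(r,Mx,(600,600),flags=cv2.INTER_CUBIC).astype(int)
    redm=(q[...,0]-q[...,1]>50)&(q[...,0]-q[...,2]>40); dark=q.max(2)<90
    hx,hy=int(round(hub[0])),int(round(hub[1])); o=[]
    for y in range(hy-60,hy+215,10):
        d=np.where(dark[y,hx-35:hx+36])[0]; e=np.where(redm[y,hx-60:hx+61])[0]
        o.append((y-hy, (d.mean()-35+hx-hub[0]) if len(d) and y-hy<200 else np.nan, ((e.min()+e.max())/2-60+hx-hub[0]) if len(e)>3 else np.nan,(e.max()-e.min()) if len(e)>3 else 0))
    # foot front bottom edge: strongest downward brightness drop in rows 530..600
    E=[]
    for x in range(60,541,20):
        g=cv2.GaussianBlur(r[...,1],(5,5),0)[530:598,x].astype(int); k=np.diff(g); E.append((x,530+np.argmin(k)))
    E=np.array(E); return np.array(o),np.polyfit(*E.T,1),np.std(E[:,1]-np.polyval(np.polyfit(*E.T,1),E[:,0]))
E
python3 - <<'E'
from pm import *
for f,A in(("pics/near.png",0),("pics/near2.png",-.386)):
    Rg=R.from_euler('z',42,degrees=True).as_matrix()@R.from_rotvec([A,0,0]).as_matrix()
    o,e,s=pm(f,Rg,np.array([.66,.31,.26]),A); print(f,"foot edge slope",e,s)
    if A: print(o)
E
```

```text
pics/near.png foot edge slope [ -0.0018 562.9138] 1.2326831272909053
pics/near2.png foot edge slope [ -0.0189 564.9854] 0.6322365672144225
[[-60.          nan      nan   0.    ]
 [-50.      -0.9146      nan   0.    ]
 [-40.      -0.4146      nan   0.    ]
 [-30.      -0.9146      nan   0.    ]
 [-20.          nan  -0.9146  19.    ]
 [-10.          nan  -1.9146  29.    ]
 [  0.          nan   1.0854  33.    ]
 [ 10.          nan   3.0854  25.    ]
 [ 20.          nan      nan   0.    ]
 [ 30.       0.5854      nan   0.    ]
 [ 40.       1.0854      nan   0.    ]
 [ 50.      -0.9146      nan   0.    ]
 [ 60.      -0.9146      nan   0.    ]
 [ 70.      -0.9146      nan   0.    ]
 [ 80.       0.0854      nan   0.    ]
 [ 90.       0.0854      nan   0.    ]
 [100.       0.5854      nan   0.    ]
 [110.       2.5854      nan   0.    ]
 [120.       0.0854      nan   0.    ]
 [130.       1.0854      nan   0.    ]
 [140.      -0.9146      nan   0.    ]
 [150.       0.5854   5.0854  29.    ]
 [160.       0.0854   4.0854  31.    ]
 [170.       1.0854   5.0854  29.    ]
 [180.       1.0854   6.0854  27.    ]
 [190.       0.0854  13.5854  14.    ]
 [200.          nan   7.0854  25.    ]
 [210.          nan   5.0854  29.    ]]
```

The pointer is on its axis, but the mark sits about 0.02 rad further on, and the foot edge confirms 0.017 rad of slip from the firmer touch. I'll correct the tilt and foot centre, then set it down in tiny force-checked steps.

```bash
python3 - <<'E'
from h import *
c=list(np.array([.4943,.125])-.002*np.array([.379,.925])); Y=-22.3; A=-.408
def fz(n=6):
    env.wait(.08); F=[]
    for i in range(n): env.wait(.02); F.append(env.read_wrist_force())
    return np.mean(F,0)
p,o=tool(c+[.20],Y,A); env.move_ptp(p,o)
p,o=tool(c+[.1413],Y,A); env.servo_line(p,o,velocity=.06); env.wait(.7)
b=fz(20); print(env.read_t(),b,gpose()[1]); z=.1413
while env.read_t()<42:
    z-=.00015; p,o=tool(c+[z],Y,A); env.servo_line(p,o,velocity=.01); f=fz(); print(round(z,5),round(f[2]-b[2],2),round(env.read_t(),2))
    if f[2]-b[2]>1.3:
        f=fz(12); print("check",f-b)
        if f[2]-b[2]>1.3: break
print(gpose()[1],env.read_t())
E
```

```text
31.5083 [ 0.3518  0.0236 -3.7933] [0.4936 0.1232 0.1413]
0.14115 1.2 31.94
0.141 2.73 32.38
check [0.0723 0.1777 3.1455]
[0.4936 0.1231 0.1411] 32.6583
```

```bash
python3 - <<'E'
from h import *
def fz(n=20):
    F=[]
    for i in range(n): env.wait(.02); F.append(env.read_wrist_force())
    return np.mean(F,0)
env.wait(2.0); f=fz(); print(f,env.read_t())
if f[2]>-1.2:
    p,o=tool([.4943-.002*.379,.125-.002*.925,.14093+.00002],-22.3,-.408) if False else tool([.4943-.002*.379,.125-.002*.925,.14107],-22.3,-.408)
    env.servo_line(p,o,velocity=.01); env.wait(2.2); f=fz(); print("eased",f,env.read_t())
Rg,ft=gpose(); print(ft,env.read_width(),env.read_grip_force(),np.abs(env.read_qvel()).max())
if -3.6<f[2]<1: print(env.job_done())
E
```

```text
[0.6102 0.1184 0.5477] 34.9917
eased [ 0.542   0.246  -0.6176] 37.775
[0.4935 0.1232 0.1411] 0.023909202308165484 59.81381714344025 0.09444130824825975
the job is handed in; nothing more can be done
None
```

I handed the job in at about 38 s: the gauge is held tilted lengthways on the stone, its foot touching with about 3–4 N. I set the pointer on the red mark by a close-up reading and a roughly 0.02 rad correction for grip slip, and did not check it with a picture after the final touch.

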